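# Shake the last dice out of the dice cup

### The job

The red dice cup stands mouth down in the dice tray, with its three brass dice caught on the lip inside it. Lift it and shake it over the tray, keeping it mouth down, until every die has dropped into the tray: you cannot see inside, so feel for the weight to stop dropping. Then stand the empty cup mouth down in the middle of its cork coaster and let go, leaving the paint pot, the yellow paper cup and the wooden blanks where they are.

Things in the scene. Friction and masses are not known exactly. Their poses are not given: they have to be found in the camera images.
- cup: red dice cup with a dark band round its closed end, standing mouth DOWN: straight cylinder, 68 mm outside diameter, 95 mm high, 170 g (1.67 N) empty, opaque. Origin: centre of the mouth (the lower end); z points up to the closed end. Three brass dice (18 mm cubes, 49 g or 0.48 N each) are inside it, unseen and not reported, all caught on its lip
- cup_lip (a point): centre of the round hole in the cup's deep rubber trip lip, at the lip's inner face, 11 mm from the mouth. The lip (5 mm thick) narrows the 63 mm bore to a 32 mm hole. A caught die lies on it and rises with a gently lifted cup; it must slide a few mm inwards to tip through the hole: repeated quick sideways shakes, or tipping the cup to and fro, free the dice, not always at the first go
- tray: dice tray fixed on the table: octagonal, 240 mm across the flats, dark wooden sides 8 mm thick and 35 mm high, blue felt floor 6 mm above the table. Origin: centre of its underside
- coaster: round cork coaster fixed on the table, 110 mm diameter, 6 mm high. Origin: centre of its underside
- paint_pot: small white paint pot with a pink lid, 45 mm diameter, 49 mm high, loose bystander. Origin: centre of its underside
- paper_cup: yellow drinking cup, mouth up, 78 mm across the rim, 98 mm high, light loose bystander. Origin: centre of its underside
- wood_blanks: small stack of three round wooden blanks glued together, 70 mm diameter, 15 mm high, loose bystander. Origin: centre of its underside

How it is judged:
On the way:
1. the cup has been lifted, mouth down, at least 40 mm clear of the tray's floor and over the tray (z of cup in the frame of tray above 0.046 m and horizontal distance between cup and tray below 0.1 m and angle between cup's own z axis and vertical below 1.3 rad), for 0.1 s.
At the end, for the whole second after the job is handed in: all three dice lie in the tray (their weight, 1.44 N, rests on it: more than 1.3 N), the cup stands still, mouth down and empty on the coaster (it weighs 1.67 N there: between 1.45 and 1.9 N), its centre within 25 mm of the coaster's and upright within 0.08 rad (contact force between tray and anything else above 1.3 N and contact force between tray and cup below 0.01 N and contact force between cup and coaster between 1.45 and 1.9 N and horizontal distance between cup and coaster below 0.025 m and angle between cup's own z axis and vertical below 0.08 rad and linear speed of cup below 0.02 m/s); the robot touches nothing.
It fails at once if a bystander was moved more than 40 mm (distance of any of paint_pot, paper_cup, wood_blanks from where it was at the start of the episode above 0.04 m).
It fails at once if the cup was turned over (tipped so far that its mouth no longer faced down) (angle between cup's own z axis and vertical above 1.5 rad).
It also fails if it takes over 58 s, if anything falls off the work surface, if the arm or the gripper's body presses on something with over 40 N, if the wrist force passes 120 N, or if a joint passes its speed limit or range.

### The arm

A 7-joint arm with a two-finger parallel gripper is mounted at the origin on the work surface. World frame = base frame: x ahead of the robot, y to its left, z up, the work surface at z = 0. Lengths are in m, angles in rad, forces in N, time in s.
With the tool pointing down it reaches from about 0.35 to 0.9 m from the base axis. Payload 19.9 kg.
Tool frame: the origin (TCP) lies at the very end of the fingers, on their centre line; the grasp point (between the pads) lies 19 mm behind it; z points along the fingers, y is the direction in which the jaws open and shut (so a half turn about z gives the same grasp; the last joint's range is limited). The gripper opens to 94 mm and grips with 3 to 60 N. Pads are 16 mm wide; open, the fingers measure 119 mm over their backs; the gripper's body (75 mm by 177 mm) begins 78 mm behind the grasp point.
Start: joints at [1.246, 0.417, -0.01, 1.614, 0.005, 1.111, -0.053], TCP at [0.175, -0.6, 0.205] pointing down, gripper open.
Joint ranges: [-2.81, 2.81], [-0.39, 2.02], [-1.27, 1.25], [0.06, 2.57], [-1.19, 4.33], [0.19, 2], [-2.82, 2.82]. Speed limits (rad/s): [1.89, 1.89, 2.39, 2.39, 3.01, 3.01, 3.01].

### API

Orientations are given as a unit quaternion [w, x, y, z].
In Python, from plant import ctrl, capture, models gives the robot as it stands.
- The arm moves only by the tool move_arm, never from a script. Its arguments are lists of equal length, an entry for each row: "slide": the shift along the tool's x, y, z in mm, a list of three; "angular": the turn, a rotation vector about the tool's x, y, z in rad, a list of three; "jaw": the opening, from 0 (shut) to 1 (fully open). A call has 1 to 12 rows; each row shifts and turns the commanded pose from where the row before left it, along the tool's axes as they then stand; what a row does not reach is not made up. A row lasts 1/10 s, in which the tool goes at most 50 mm and 8.59 degrees, less where a joint would pass 70% of its speed; a pose out of reach is approached as far as the arm can. A call with a gripper value outside its range is refused whole. The fingers move at their own pace and stop on an object; "squeeze" is the grip in N (left out, the last holds). Time passes only in rows, so rows that do not move let the fingers close. It gives the time, the measured TCP pose, the force and the opening at its end, in the units of the state.
- ctrl.get_obs(): the state, without advancing time (a new reading comes with each control period).
- capture(name): name is "side" or "top" or "wrist"; returns a dict with "img" (384x512x3 uint8, red, green, blue), "intrinsics" (3x3 intrinsics, pixels), "R" (3x3) and "t" (3): a world point X has camera coordinates R X + t. Camera axes: x right, y down, z forward; pixel columns grow to the right and rows downward; lengths in m; the calibration is good to about 2 mm. The wrist camera is an equidistant fisheye: a pixel r from the principal point sees the ray r / f radians off the axis. A picture is of the moment at which its call begins. There is no depth.
- ctrl.finish_job(): hands the job in, once; it reports no verdict.
Trained networks look in the newest picture that a camera, given by its name, has taken for a name from the list of things; names that differ only in an ending like _2 or _b are one class to them, and where a whole thing is asked for, a point or a joint stands for the part that bears it (a point fixed in the world has none). Each returns a list of dicts, best first, with "p" (0 to 1); they miss things now and then, are a little off and sometimes report something else, mostly with a low value. They report only what shows in the picture. A call takes as long as a camera call.
- models.outline_of(camera, name): "region" (384x512 bool, what is visible of it).
- models.pinpoint(camera, name): "location" ([x, y, z] in m, in world coordinates, good to about 4 mm: a listed point, or the origin of a listed thing).
The state is a dict: "t": time; "q": joint angles; "joint_velocities": joint speeds; "effort": joint torques, N m; "tcp_pos": TCP position; "orientation": TCP orientation; "wrist_force": force on the tool from outside, world axes, zero at the start; "moment": the same for the moment, N m; "opening": opening from 0.0 (shut) to 1.0 (fully open).
Only numpy, scipy, OpenCV 4.12 (cv2) and the standard library are available. Lean on these libraries where they do the work, as an engineer would, in place of code of your own. Each camera call takes 0.05 s, during which the arm holds its last target. There are 200 camera calls.

## Working session

There is one attempt and no reset: what is moved stays moved. The work goes in short steps, Python scripts to look and compute and a tool call to move; the robot and the scene stay as the last step left them, time stands still between calls to the robot, and variables do not carry over. Pictures are saved under pics/ and viewed, about 8 in all and at most 12, crops included, and the job is handed in when it is done.

Besides the shell and the picture viewer there is one more tool, called after ">>>" as name(argument=value, ...), one argument or row to a line, values as JSON. move_arm: Moves the arm, as the interface text tells. Its arguments: {"type":"object","properties":{"slide":{"type":"array"},"angular":{"type":"array"},"jaw":{"type":"array"},"squeeze":{"type":"number"}},"required":["slide","angular","jaw"]}

```bash
mkdir -p pics; python3 - <<'E'
from plant import ctrl,capture,models
import cv2,numpy as np
o=ctrl.get_obs();print({k:np.round(o[k],3) for k in('t','tcp_pos','orientation','wrist_force','moment','opening')})
ims=[]
for c in('top','side'):
    d=capture(c);ims.append(d['img']);
    for n in('cup','tray','coaster','paint_pot','paper_cup','wood_blanks'):
        print(c,n,[(np.round(r['location'],3),round(r['p'],2)) for r in models.pinpoint(c,n)[:2]])
cv2.imwrite('pics/a.png',cv2.resize(np.vstack(ims)[:,:,::-1],(400*2,600*2) if 0 else (400,600)))
cv2.imwrite('pics/top.png',ims[0][:,:,::-1]);cv2.imwrite('pics/side.png',ims[1][:,:,::-1])
E
```

```text
{'t': np.float64(0.0), 'tcp_pos': array([ 0.175, -0.6  ,  0.205]), 'orientation': array([-0.001,  0.99 ,  0.141, -0.   ]), 'wrist_force': array([-1.104, -0.311,  0.286]), 'moment': array([0.03 , 0.027, 0.005]), 'opening': np.float64(0.998)}
top cup [(array([ 0.503, -0.251,  0.01 ]), 0.86)]
top tray [(array([ 0.5  , -0.25 , -0.001]), 0.83)]
top coaster [(array([0.566, 0.168, 0.001]), 0.71)]
top paint_pot [(array([ 0.748,  0.073, -0.003]), 0.54), (array([ 0.498, -0.249,  0.018]), 0.46)]
top paper_cup [(array([0.486, 0.458, 0.002]), 0.65)]
top wood_blanks [(array([ 0.493, -0.444,  0.004]), 0.8)]
side cup [(array([ 0.5  , -0.25 ,  0.008]), 0.58), (array([ 0.499, -0.25 ,  0.014]), 0.55)]
side tray [(array([ 0.5  , -0.251, -0.001]), 0.71)]
side coaster [(array([ 0.564,  0.164, -0.001]), 0.83), (array([ 0.503, -0.249, -0.002]), 0.36)]
side paint_pot [(array([ 0.752,  0.07 , -0.001]), 0.53)]
side paper_cup [(array([0.493, 0.454, 0.   ]), 0.59), (array([ 0.501, -0.248, -0.   ]), 0.54)]
side wood_blanks [(array([ 0.49 , -0.446,  0.   ]), 0.78)]
```

View pics/top.png

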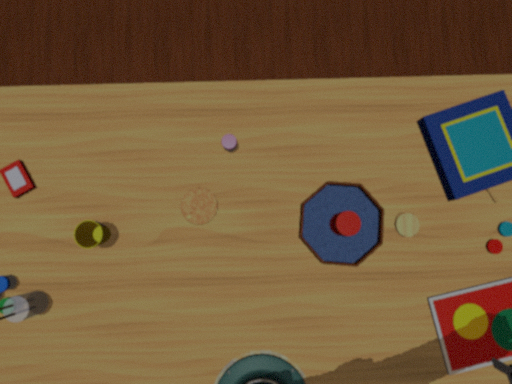

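View pics/side.png

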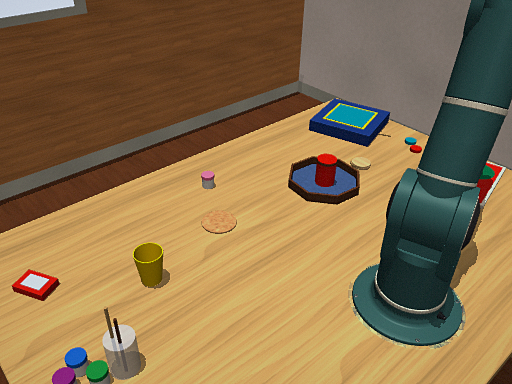

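The top view shows the cup at (347,223) in the tray at (341,223), the coaster at (200,205), the pot at (229,143), the paper cup at (90,234) and the blanks at (407,224). This agrees with the networks. I'll write a helper next, then move above the cup.

```bash
cat > h.py <<'E'
from plant import ctrl,capture,models
import numpy as np
from scipy.spatial.transform import Rotation as Ro
np.set_printoptions(suppress=True,precision=3)
def state():
    o=ctrl.get_obs();w,x,y,z=o['orientation']
    print('t',round(float(o['t']),2),'p',np.array(o['tcp_pos']),'F',np.array(o['wrist_force']),'M',np.array(o['moment']),'open',round(float(o['opening']),3),'q',np.array(o['q']))
    return o,Ro.from_quat([x,y,z,w])
def to(p,yaw=None):
    """tool-frame shift (mm) and turn to a world TCP point, tool straight down, tool x at yaw"""
    o,R=state();print('shift mm',R.inv().apply(np.array(p)-o['tcp_pos'])*1000)
    if yaw is not None: print('turn',(R.inv()*Ro.from_euler('z',yaw)*Ro.from_euler('x',np.pi)).as_rotvec())
def see(c,*names):
    capture(c)
    for n in names: print(c,n,[(np.array(r['location']),round(r['p'],2)) for r in models.pinpoint(c,n)[:2]])
E
python3 -c "
from h import *
to([.501,-.251,.205],.0)
to([.501,-.251,.205],.283)"
```

```text
t 0.7 p [ 0.175 -0.6    0.205] F [0.062 0.843 0.265] M [ 0.019 -0.014 -0.038] open 0.999 q [ 1.245  0.417 -0.01   1.614  0.005  1.111 -0.053]
shift mm [ 410.662 -243.754    0.435]
turn [-0.     0.     0.284]
t 0.7 p [ 0.175 -0.6    0.205] F [0.062 0.843 0.265] M [ 0.019 -0.014 -0.038] open 0.999 q [ 1.245  0.417 -0.01   1.614  0.005  1.111 -0.053]
shift mm [ 410.662 -243.754    0.435]
turn [-0.     0.     0.001]
```

>>> move_arm(
  slide=[
    [34.2, -20.3, 0],
    [34.2, -20.3, 0],
    [34.2, -20.3, 0],
    [34.2, -20.3, 0],
    [34.2, -20.3, 0],
    [34.2, -20.3, 0],
    [34.2, -20.3, 0],
    [34.2, -20.3, 0],
    [34.2, -20.3, 0],
    [34.2, -20.3, 0],
    [34.2, -20.3, 0],
    [34.2, -20.3, 0],
  ],
  angular=[
    [0, 0, 0],
    [0, 0, 0],
    [0, 0, 0],
    [0, 0, 0],
    [0, 0, 0],
    [0, 0, 0],
    [0, 0, 0],
    [0, 0, 0],
    [0, 0, 0],
    [0, 0, 0],
    [0, 0, 0],
    [0, 0, 0],
  ],
  jaw=[1, 1, 1, 1, 1, 1, 1, 1, 1, 1, 1, 1],
  squeeze=40,
)

```text
t: 1.9
tcp_pos: [0.5017, -0.2499, 0.2056]
orientation: [0.0, 0.99, 0.141, 0.0]
wrist_force: [0.4, -0.8, 0.8]
opening: 0.997
```

```bash
python3 -c "
from h import *;import cv2
d=capture('wrist');cv2.imwrite('pics/w1.png',d['img'][:,:,::-1])
see('wrist','cup','tray');see('top','cup')
to([.501,-.251,.205],.283)"
```

```text
wrist cup [(array([ 0.498, -0.248,  0.006]), 0.74)]
wrist tray []
top cup [(array([ 0.501, -0.248,  0.007]), 0.59)]
t 2.2 p [ 0.5   -0.252  0.205] F [-0.761 -0.567 -0.11 ] M [-0.035  0.007 -0.004] open 0.999 q [ 0.609  0.312 -0.24   1.772  0.084  1.068 -0.949]
shift mm [ 1.183 -0.89   0.41 ]
turn [ 0.     0.    -0.001]
```

View pics/w1.png

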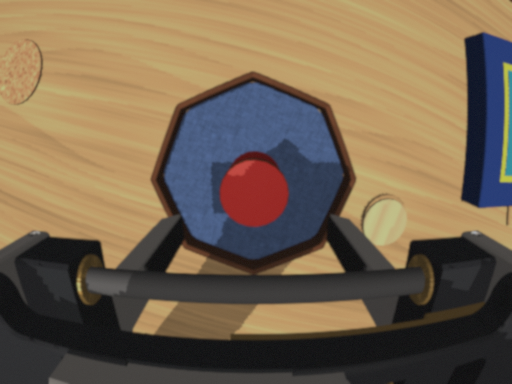

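The wrist view shows the cup's top at (255,190), centred between the fingers at columns 182 and 330. I'll descend and grip.

>>> move_arm(
  slide=[
    [0, -2, 30],
    [0, 0, 40],
    [0, 0, 40],
    [0, 0, 34],
    [0, 0, 15],
    [0, 0, 0],
    [0, 0, 0],
    [0, 0, 0],
    [0, 0, 0],
    [0, 0, 0],
  ],
  angular=[
    [0, 0, 0],
    [0, 0, 0],
    [0, 0, 0],
    [0, 0, 0],
    [0, 0, 0],
    [0, 0, 0],
    [0, 0, 0],
    [0, 0, 0],
    [0, 0, 0],
    [0, 0, 0],
  ],
  jaw=[1, 1, 1, 1, 1, 0.4, 0.4, 0.4, 0.4, 0.4],
  squeeze=40,
)

```text
t: 3.2
tcp_pos: [0.501, -0.2497, 0.048]
orientation: [0.001, 0.99, 0.141, 0.001]
wrist_force: [-2.2, 0.5, 9.5]
opening: 0.724
```

>>> move_arm(
  slide=[
    [0, 0, -5],
    [0, 0, -10],
    [0, 0, -15],
    [0, 0, -15],
    [0, 0, -10],
    [0, 0, -5],
    [0, 0, 0],
    [0, 0, 0],
  ],
  angular=[
    [0, 0, 0],
    [0, 0, 0],
    [0, 0, 0],
    [0, 0, 0],
    [0, 0, 0],
    [0, 0, 0],
    [0, 0, 0],
    [0, 0, 0],
  ],
  jaw=[0.4, 0.4, 0.4, 0.4, 0.4, 0.4, 0.4, 0.4],
)

```text
t: 4.0
tcp_pos: [0.5, -0.2492, 0.1061]
orientation: [-0.0, 0.99, 0.141, -0.0]
wrist_force: [0.0, 1.1, -3.2]
opening: 0.726
```

```bash
cat >> h.py <<'E'
def weigh(n=14):
    f=[]
    for _ in range(n): capture('top'); f.append(ctrl.get_obs()['wrist_force'])
    f=np.array(f);print('mean F',f.mean(0),'sem',f.std(0)/n**.5)
E
python3 -c "
from h import *
weigh();state()"
```

```text
mean F [-0.071  0.035 -3.116] sem [0.129 0.129 0.128]
t 4.7 p [ 0.5   -0.249  0.106] F [-0.116  1.145 -3.204] M [0.05  0.033 0.048] open 0.726 q [ 0.592  0.427 -0.23   1.862  0.124  0.866 -0.985]
```

The cup is held with all three dice (3.12 N). I'll shake it now.

>>> move_arm(
  slide=[
    [0, 18, 0],
    [0, -36, 0],
    [0, 36, 0],
    [0, -36, 0],
    [0, 36, 0],
    [0, -18, 0],
    [18, 0, 0],
    [-36, 0, 0],
    [36, 0, 0],
    [-36, 0, 0],
    [36, 0, 0],
    [-18, 0, 0],
  ],
  angular=[
    [0, 0, 0],
    [0, 0, 0],
    [0, 0, 0],
    [0, 0, 0],
    [0, 0, 0],
    [0, 0, 0],
    [0, 0, 0],
    [0, 0, 0],
    [0, 0, 0],
    [0, 0, 0],
    [0, 0, 0],
    [0, 0, 0],
  ],
  jaw=[0.4, 0.4, 0.4, 0.4, 0.4, 0.4, 0.4, 0.4, 0.4, 0.4, 0.4, 0.4],
)

```text
t: 5.9
tcp_pos: [0.5039, -0.2471, 0.1066]
orientation: [-0.0, 0.99, 0.143, 0.001]
wrist_force: [0.6, 0.4, -0.9]
opening: 0.722
```

```bash
python3 -c "
from h import *
capture('top');capture('top');capture('top');weigh();state()"
```

```text
mean F [-0.167  0.079 -1.519] sem [0.116 0.092 0.137]
t 6.75 p [ 0.5   -0.249  0.106] F [-0.271  0.008 -0.748] M [-0.054 -0.009 -0.036] open 0.726 q [ 0.593  0.427 -0.231  1.862  0.125  0.867 -0.986]
```

>>> move_arm(
  slide=[
    [18, 0, 0],
    [-36, 0, 0],
    [36, 0, 0],
    [-36, 0, 0],
    [36, 0, 0],
    [-18, 0, 0],
    [0, 18, 0],
    [0, -36, 0],
    [0, 36, 0],
    [0, -36, 0],
    [0, 36, 0],
    [0, -18, 0],
  ],
  angular=[
    [0, 0, 0],
    [0, 0, 0],
    [0, 0, 0],
    [0, 0, 0],
    [0, 0, 0],
    [0, 0, 0],
    [0, 0, 0],
    [0, 0, 0],
    [0, 0, 0],
    [0, 0, 0],
    [0, 0, 0],
    [0, 0, 0],
  ],
  jaw=[0.4, 0.4, 0.4, 0.4, 0.4, 0.4, 0.4, 0.4, 0.4, 0.4, 0.4, 0.4],
)

```text
t: 7.95
tcp_pos: [0.5004, -0.2537, 0.1063]
orientation: [0.001, 0.99, 0.139, 0.0]
wrist_force: [-0.6, 0.7, -1.7]
opening: 0.724
```

```bash
python3 -c "
from h import *;import cv2
capture('top');capture('top');capture('top');weigh(30)
a=capture('side');b=capture('wrist');
cv2.imwrite('pics/s2.png',np.hstack([cv2.resize(a['img'][130:220,260:390],(390,270)),cv2.resize(b['img'][60:280,130:380],(307,270))])[:,:,::-1]);
to([.565,.166,.106],.283)"
```

```text
mean F [ 0.052 -0.009 -1.696] sem [0.083 0.084 0.066]
t 9.7 p [ 0.5   -0.249  0.106] F [ 0.18   0.217 -1.1  ] M [ 0.033 -0.013 -0.025] open 0.723 q [ 0.594  0.427 -0.232  1.862  0.125  0.867 -0.987]
shift mm [ 178.476 -380.541    0.451]
turn [-0.     0.     0.001]
```

View pics/s2.png

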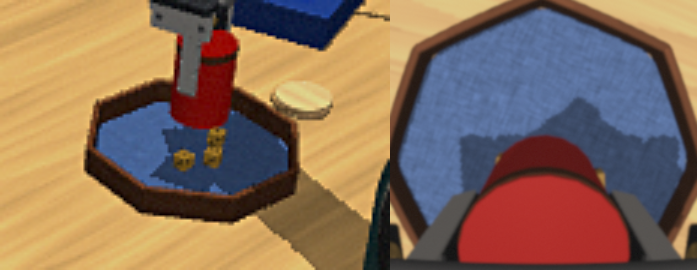

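The side view shows the three brass dice on the felt at crop pixels (184,160), (213,155) and (218,135). The weight is 1.70 N, so the cup is empty. I'll carry it to the coaster.

>>> move_arm(
  slide=[
    [0, 0, -20],
    [9, -20, -10],
    [15, -32, 0],
    [18, -38, 0],
    [18, -38, 0],
    [18, -38, 0],
    [18, -38, 0],
    [18, -38, 0],
    [18, -38, 0],
    [18, -38, 0],
    [17, -36, 0],
    [11.5, -26.5, 0],
  ],
  angular=[
    [0, 0, 0],
    [0, 0, 0],
    [0, 0, 0],
    [0, 0, 0],
    [0, 0, 0],
    [0, 0, 0],
    [0, 0, 0],
    [0, 0, 0],
    [0, 0, 0],
    [0, 0, 0],
    [0, 0, 0],
    [0, 0, 0],
  ],
  jaw=[0.4, 0.4, 0.4, 0.4, 0.4, 0.4, 0.4, 0.4, 0.4, 0.4, 0.4, 0.4],
)

```text
t: 10.9
tcp_pos: [0.565, 0.1689, 0.1365]
orientation: [-0.0, 0.99, 0.142, 0.0]
wrist_force: [0.4, -0.1, -2.2]
opening: 0.723
```

```bash
python3 -c "
from h import *;import cv2
for i in range(4):capture('top')
see('top','coaster','cup');see('side','coaster','cup')
a=capture('side');b=capture('wrist');see('wrist','cup','coaster')
cv2.imwrite('pics/s3.png',np.hstack([cv2.resize(a['img'][130:250,150:290],(420,360)),cv2.resize(b['img'][100:300,130:380],(375,300))[:,:] if 0 else cv2.resize(b['img'],(380,360))])[:,:,::-1]);
to([.565,.166,.0475],.283)"
```

```text
top coaster [(array([ 0.568,  0.168, -0.   ]), 0.6)]
top cup []
side coaster [(array([ 0.561,  0.166, -0.004]), 0.76)]
side cup [(array([0.562, 0.169, 0.096]), 0.83)]
wrist cup [(array([0.563, 0.165, 0.096]), 0.59)]
wrist coaster [(array([0.564, 0.17 , 0.003]), 0.83)]
t 11.65 p [0.565 0.166 0.136] F [-0.34   0.051 -2.318] M [-0.014 -0.008  0.017] open 0.721 q [-0.045  0.453 -0.377  1.761  0.197  0.965 -1.788]
shift mm [-0.008 -0.183 88.992]
turn [-0.    -0.     0.001]
```

View pics/s3.png

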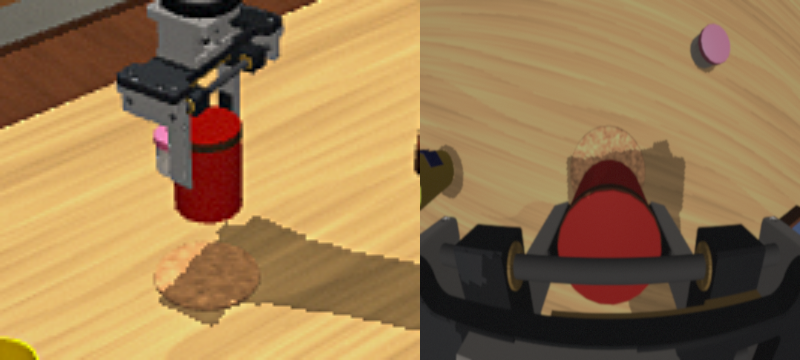

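The side view shows the cup upright at crop (208,165) above the coaster at (206,275). The networks put them within 4 mm of each other, and the cup has not slipped. I'll lower it, slowly at the end.

>>> move_arm(
  slide=[
    [0, -2, 20],
    [0, 0, 25],
    [0, 0, 22],
    [0, 0, 12],
    [0, 0, 5],
    [0, 0, 2],
    [0, 0, 0],
    [0, 0, 0],
  ],
  angular=[
    [0, 0, 0],
    [0, 0, 0],
    [0, 0, 0],
    [0, 0, 0],
    [0, 0, 0],
    [0, 0, 0],
    [0, 0, 0],
    [0, 0, 0],
  ],
  jaw=[0.4, 0.4, 0.4, 0.4, 0.4, 0.4, 0.4, 0.4],
)

```text
t: 12.45
tcp_pos: [0.5649, 0.168, 0.0513]
orientation: [-0.0, 0.99, 0.141, 0.001]
wrist_force: [-0.8, 0.8, -3.3]
opening: 0.723
```

```bash
python3 -c "
from h import *
weigh(8);state()"
```

```text
mean F [ 0.038 -0.125 -1.556] sem [0.222 0.155 0.24 ]
t 12.85 p [0.565 0.168 0.051] F [ 1.094 -0.954 -2.326] M [-0.02  -0.015  0.004] open 0.724 q [-0.076  0.566 -0.345  1.813  0.254  0.805 -1.836]
```

>>> move_arm(
  slide=[
    [0, 0, 1],
    [0, 0, 1],
    [0, 0, 1],
    [0, 0, 0],
    [0, 0, 0],
  ],
  angular=[
    [0, 0, 0],
    [0, 0, 0],
    [0, 0, 0],
    [0, 0, 0],
    [0, 0, 0],
  ],
  jaw=[0.4, 0.4, 0.4, 0.4, 0.4],
)

```text
t: 13.35
tcp_pos: [0.5645, 0.1679, 0.048]
orientation: [0.0, 0.99, 0.141, 0.0]
wrist_force: [-5.0, -1.5, 11.3]
opening: 0.721
```

```bash
python3 -c "
from h import *
weigh(8);state()"
```

```text
mean F [-4.894 -1.693 11.529] sem [0.143 0.085 0.176]
t 13.75 p [0.564 0.168 0.048] F [-5.072 -2.159 11.335] M [-0.497  1.131  0.032] open 0.724 q [-0.077  0.57  -0.344  1.814  0.256  0.801 -1.837]
```

The cup is on the coaster, pressed with about 12 N. I'll back off a little, open and go straight up.

>>> move_arm(
  slide=[
    [0, 0, -0.7],
    [0, 0, 0],
    [0, 0, 0],
    [0, 0, 0],
    [0, 0, 0],
    [0, 0, 0],
    [0, 0, 0],
    [0, 0, -10],
    [0, 0, -30],
    [0, 0, -40],
    [0, 0, -40],
    [0, 0, -30],
  ],
  angular=[
    [0, 0, 0],
    [0, 0, 0],
    [0, 0, 0],
    [0, 0, 0],
    [0, 0, 0],
    [0, 0, 0],
    [0, 0, 0],
    [0, 0, 0],
    [0, 0, 0],
    [0, 0, 0],
    [0, 0, 0],
    [0, 0, 0],
  ],
  jaw=[0.4, 0.4, 1, 1, 1, 1, 1, 1, 1, 1, 1, 1],
)

```text
t: 14.95
tcp_pos: [0.5648, 0.1682, 0.2015]
orientation: [-0.0, 0.99, 0.142, 0.001]
wrist_force: [-0.2, 0.3, -0.3]
opening: 1.003
```

```bash
python3 -c "
from h import *;import cv2
for i in range(4):capture('top')
see('side','coaster','cup','tray','paint_pot','paper_cup','wood_blanks')
see('wrist','cup','coaster')
a=capture('side');b=capture('top')
cv2.imwrite('pics/s4.png',np.hstack([cv2.resize(a['img'][130:260,150:390],(480,260)),cv2.resize(b['img'][170:280,170:400],(310,260))])[:,:,::-1]);state()"
```

```text
side coaster [(array([0.561, 0.164, 0.   ]), 0.64)]
side cup [(array([0.563, 0.164, 0.007]), 0.63)]
side tray [(array([ 0.499, -0.249, -0.002]), 0.8)]
side paint_pot [(array([ 0.749,  0.073, -0.   ]), 0.66)]
side paper_cup [(array([0.494, 0.455, 0.001]), 0.57)]
side wood_blanks [(array([ 0.491, -0.448, -0.003]), 0.74)]
wrist cup [(array([0.56 , 0.169, 0.006]), 0.56)]
wrist coaster []
t 15.75 p [0.564 0.168 0.198] F [-0.139  0.586  0.166] M [ 0.001 -0.006 -0.024] open 0.998 q [-0.032  0.387 -0.395  1.704  0.165  1.084 -1.765]
```

View pics/s4.png

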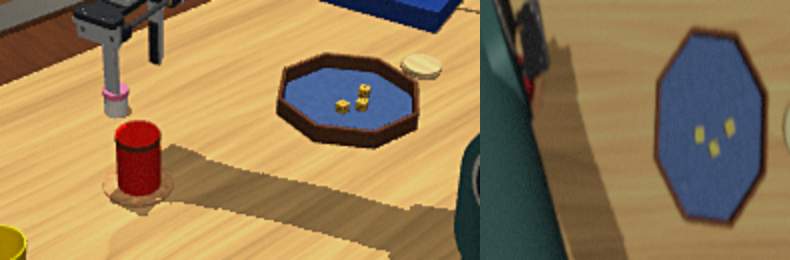

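The cup stands upright at crop (138,157), in the middle of the coaster. Three separate dice lie in the tray, at crop (343,107), (362,103) and (364,90). The gripper is clear and the bystanders have not moved, so I'm handing in.

```bash
python3 -c "
from plant import ctrl
print(ctrl.finish_job())"
```

```text
the job is handed in; nothing more can be done
None
```

I lifted the cup mouth down out of the tray, shook it in two rounds over the tray, then stood it on the coaster, let go and handed the job in. The hand-in reports no verdict.

- **Dice:** the measured weight fell from 3.12 N to 1.52 N after the first round. It read 1.70 ± 0.07 N after the second, against 1.67 N for an empty cup. The last pictures show three separate dice on the tray's felt.
- **Cup:** it stands upright, and the side camera puts it about 2 mm from the coaster's centre. In the wrist view the network found the cup but not the coaster, so that view gave no second check.
- **Setting down:** the cup pressed on the coaster with about 12 N. I backed off 0.7 mm before opening the gripper.
- **Bystanders:** the side camera puts all three within about 4 mm of where they started, which is the network's own accuracy.
- **Robot and time:** the gripper was open and clear of the cup, with about zero wrist force, and the clock read 15.8 s of the 58 s allowed.

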